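# Clip the imame's snap hook onto the threading eye

## Task

Pick up the snap hook that has the long four-sided brass head piece (the imame) and clip it onto the upright of the fixed brass eye that is nearer the robot: push its sprung gate against that upright until the upright is inside the hook and the gate has snapped shut behind it. Leave the clip lying flat on the shelf, clipped on, and leave the other, round-ended clip where it lies.

Things in the scene. Friction and masses are not known exactly. Their poses are not given: they have to be found in the camera images.
- clip: Snap hook to use, lying flat, 220 g. Origin: on the shelf under the centre of its brass block (the grip: 48 mm in x, 20 wide, 20 high); +x to the mouth, +z up. A finial reaches back to x = -57 mm. The steel hook in front is a flat U, 12 high, 50 wide: closed end's inner face at x = 40 mm, arms to x = 90, inner faces at y = +18 and -18. Mouth: y = -10 (fixed nose) to +18 at x = 87.
- clip_gate (a joint): Angle of the clip's sprung gate, rad: 0 shut, up to 1.5 pressed inward (to -x of the clip). A dark 6 mm bar along y across the mouth, 6 mm above the shelf, pinned at x = 87, y = +18 mm of the clip, 28 mm long; takes 1 to 3 N and springs back. It snaps shut behind the upright once that, entering at y = -2 to +6 mm, has come to x = 52 mm or less in the clip's frame (43 mm: end stop).
- eye: Fixed brass eye: an arch of 7 mm round rod standing on the shelf, 45 mm high, 38 mm free under it. Origin: at shelf level on the centre line of the upright nearer the robot. +x runs along the arch, away from the robot, to the second upright at 62 mm; +z up. Clip on by moving the clip along this +x, its two arms passing either side of the arch.
- spare_clip: The other clip, not to be used: same steel hook, but instead of the long block a short round brass drum, 34 mm across and 20 high. Origin on the shelf, 12 mm behind the drum's centre; +x to its mouth.
Not all that is in view belongs to the job. What is shaped like the clip but green or orange is not meant. Leave any pink look-alike of the eye alone.

How it is judged:
By the outcome, as a careful person would: the job done as asked, in the order asked, and still so for the second after the job is handed in, with the robot touching nothing.
It also fails if it takes over 38 s, if anything falls off the work surface, if the arm or the gripper's body presses on something with over 40 N, if the wrist force passes 120 N, or if a joint passes its speed limit or range.

## Robot

A 6-joint arm with a two-finger parallel gripper is mounted at the origin on the work surface. World frame = base frame: x ahead of the robot, y to its left, z up, the work surface at z = 0. Lengths are in m, angles in rad, forces in N, time in s.
With the tool pointing down it reaches from about 0.25 to 0.775 m from the base axis. Payload 4 kg.
Tool frame: the origin (TCP) lies on the centre line of the jaws, within the pads' length; the fingertips stand 25 mm ahead of it and the grasp point (between the pads) lies 6 mm ahead of it (ctrl.tcp_to_tips is the distance from the TCP to the fingertips, in m); x points along the fingers, y is the direction in which the jaws open and shut, and the axes are right-handed (so a half turn about x gives the same grasp; the last joint's range is limited). The gripper opens to 85 mm and grips with 20 to 120 N. Pads are 22 mm wide; open, the fingers measure 114 mm over their backs; the gripper's body (76 mm by 85 mm) begins 54 mm behind the grasp point. The pads swing forward as they close: fully open they stand 13 mm farther back than shut.
Start: joints at [-1.245, 0.087, 1.371, -0, 1.684, -0.103], TCP at [0.229, -0.5, 0.256] pointing down, gripper open.
Joint ranges: [-3.1, 3.1], [-0.76, 2.03], [0.27, 2.55], [-1.08, 4.22], [0.17, 2.65], [-2.57, 2.57]. Speed limits (rad/s): [2.79, 2.79, 3.14, 3.14, 3.14, 3.14].

## Interface

Orientations are given as a rotation vector (axis times angle).
In Python, from station import telemetry, imaging, finish_job, ctrl gives the robot as it stands.
- The arm moves only by the tool move_arm, never from a script. Its argument "plan" is a list that holds one entry, the list of rows, each a list of 7 numbers: the turn, a rotation vector about the tool's x, y, z in rad, then the shift along the tool's x, y, z in m, then the closure, from 0 (fully open) to 1 (shut). In form: [[[rx, ry, rz, x, y, z, grip], ...]]. A call has 1 to 20 rows; each row shifts and turns the commanded pose from where the row before left it, along the tool's axes as they then stand; what a row does not reach is not made up. A row lasts 1/12 s, in which the tool goes at most 41.7 mm and 7.16 degrees, less where a joint would pass 70% of its speed; a pose out of reach is approached as far as the arm can. A call is refused whole if a number of a shift passes 0.0417 or a number of a turn 0.125, either way. A call with a gripper value outside its range is refused whole. The fingers move at their own pace and stop on an object; "squeeze" is the grip in N (left out, the last holds). Time passes only in rows, so rows that do not move let the fingers close. It gives the time, the measured TCP pose, the force and the opening at its end, in the units of the state.
- telemetry.read_state(): the state, without advancing time (a new reading comes with each control period).
- imaging.capture(name): name is "scene" or "top" or "wrist"; returns a dict with "image" (480x640x3 uint8, blue, green, red), "mtx" (3x3 intrinsics, pixels), "rvec" (rotation vector, rad) and "tvec" (3), from world to camera coordinates, as OpenCV has them. Camera axes: x right, y down, z forward; pixel columns grow to the right and rows downward; lengths in m; the calibration is good to about 2 mm. A picture is of the moment at which its call begins. There is no depth.
- finish_job(): hands the job in, once; it reports no verdict.
The state is a dict: "t": time; "joint_positions": joint angles; "joint_vel": joint speeds; "effort": joint torques, N m; "tool_pos": TCP position; "tool_rot": TCP orientation; "wrist_force": force on the tool from outside, world axes, zero at the start; "torque": the same for the moment, N m; "grip_width": finger opening in m.
Only numpy, scipy, OpenCV 4.12 (cv2) and the standard library are available. Lean on these libraries where they do the work, as an engineer would, in place of code of your own. Each camera call takes 0.05 s, during which the arm holds its last target.

## Working session

There is one attempt and no reset: what is moved stays moved. The work goes in short steps, Python scripts to look and compute and a tool call to move; the robot and the scene stay as the last step left them, time stands still between calls to the robot, and variables do not carry over. Pictures are saved under pics/ and viewed, and the job is handed in when it is done.

Besides the shell and the picture viewer there is one more tool, called in YAML: its name, and indented under it one key for each argument. move_arm: Moves the arm, as the interface text tells. Its arguments: {"type":"object","properties":{"plan":{"type":"array"},"squeeze":{"type":"number"}},"required":["plan"]}

```bash
ls; mkdir -p pics
python3 - <<'E'
from station import telemetry, imaging, ctrl
import cv2,pickle
print(telemetry.read_state()); print(ctrl.tcp_to_tips)
for n in ["scene","top","wrist"]:
    c=imaging.capture(n); cv2.imwrite(f"pics/{n}0.png",c["image"]); pickle.dump(c,open(f"{n}0.pkl","wb"))
    print(n,c["rvec"],c["tvec"],c["mtx"][0,0],c["mtx"][:2,2])
E
```

```text
pics
{'t': 0.0, 'joint_positions': array([-1.24511990e+00,  8.79465074e-02,  1.37227731e+00,  1.00577800e-05,
        1.68361754e+00, -1.03123025e-01]), 'joint_vel': array([ 0.00026816, -0.0006185 ,  0.00129536, -0.00097707,  0.00041681,
        0.00029781]), 'effort': array([ 9.10681993e-04, -3.51856399e+01, -3.13272965e+01,  4.97304632e-05,
        1.06238388e-02, -2.97012855e-05]), 'tool_pos': array([ 0.22851941, -0.49977908,  0.25513202]), 'tool_rot': array([ 1.98511583,  0.43457758, -1.98560304]), 'wrist_force': array([ 0.30849507, -0.56459462,  0.36582005]), 'torque': array([ 0.03230036,  0.01450613, -0.01483133]), 'grip_width': 0.08530034168371717}
0.025
scene [ 0.95467803  2.47218146 -1.08517798] [ 0.35476458 -0.19749321  1.03515659] 490.167386853133 [327.72428605 237.87329165]
top [ 2.12166727 -2.17050903  0.1087159 ] [0.03135368 0.4808937  0.92074662] 579.663419710171 [319.80761527 238.29709593]
wrist [-2.41680905  1.55135619  0.24309743] [-0.55038524 -0.0399246   0.37815514] 353.6586096122645 [321.81361385 237.81919161]
```

View pics/top0.png

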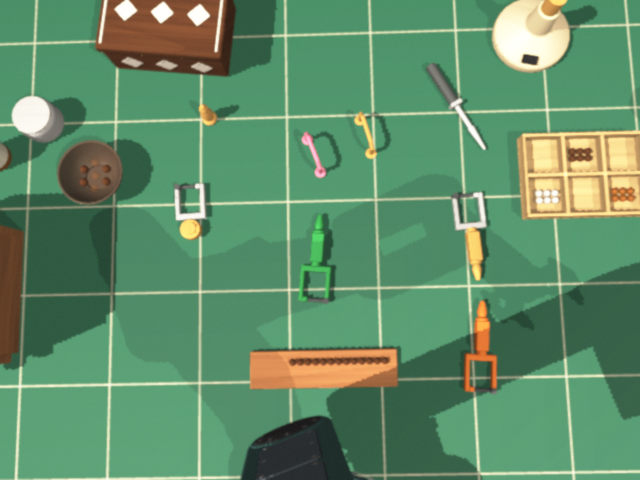

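View pics/scene0.png

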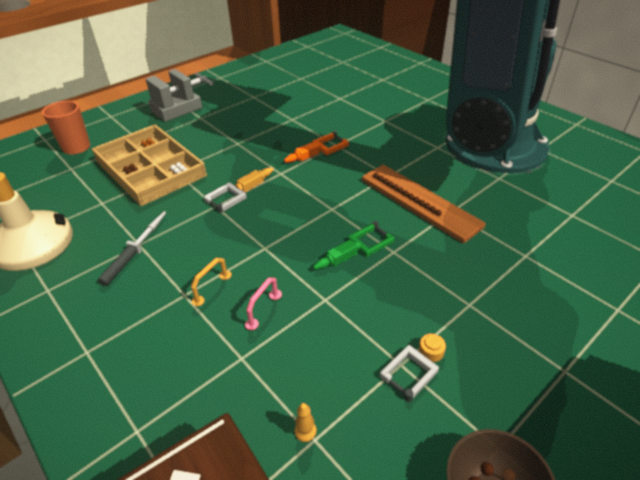

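View pics/wrist0.png

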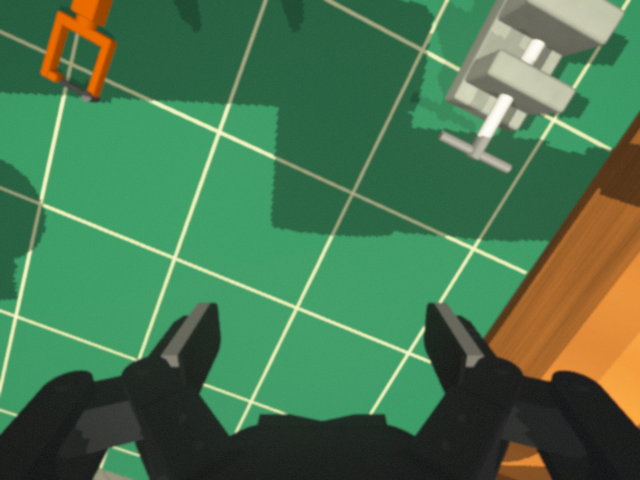

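Top view candidates: long-block brass clip (475,245), drum spare (190,215), green (317,265) and orange (482,345) decoys. Eyes: brass (367,135), pink (314,155). By the description I choose the clip at (475,245) and the brass eye at (367,135). Next, a close crop to check both.

```bash
cat > h.py <<'E'
import cv2,pickle,numpy as np
def L(n): return pickle.load(open(n+".pkl","rb"))
def ray(c,p):
    R=cv2.Rodrigues(np.array(c["rvec"],float))[0];t=np.array(c["tvec"],float).ravel()
    q=cv2.undistortPoints(np.array([[p]],float),c["mtx"],None)[0,0]
    return -R.T@t, R.T@np.array([q[0],q[1],1.])
def cast(c,p,z):
    o,d=ray(c,p); return o+d*(z-o[2])/d[2]
def tri(a,pa,b,pb):
    o1,d1=ray(a,pa);o2,d2=ray(b,pb)
    s=np.linalg.lstsq(np.c_[d1,-d2],o2-o1,rcond=None)[0]
    A=o1+d1*s[0];B=o2+d2*s[1]; return (A+B)/2,np.linalg.norm(A-B)
def proj(c,P): return cv2.projectPoints(np.array(P,float).reshape(-1,3),np.array(c["rvec"],float),np.array(c["tvec"],float),c["mtx"],None)[0][:,0]
def crop(c,x,y,w,h,k,f): cv2.imwrite(f,cv2.resize(c["image"][y:y+h,x:x+w],None,fx=k,fy=k,interpolation=cv2.INTER_CUBIC))
E
python3 - <<'E'
from h import *
t=L("top0");s=L("scene0")
a=[cv2.resize(t["image"][185:285,435:515],None,fx=5,fy=5,interpolation=cv2.INTER_CUBIC),cv2.resize(t["image"][95:195,340:400],None,fx=5,fy=5,interpolation=cv2.INTER_CUBIC)]
cv2.imwrite("pics/ct.png",np.hstack(a))
a=[cv2.resize(s["image"][155:225,195:280],None,fx=5,fy=5,interpolation=cv2.INTER_CUBIC),cv2.resize(s["image"][245:315,180:245],None,fx=5,fy=5,interpolation=cv2.INTER_CUBIC)]
cv2.imwrite("pics/cs.png",np.hstack(a))
E
```

```text
(no output)
```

View pics/ct.png

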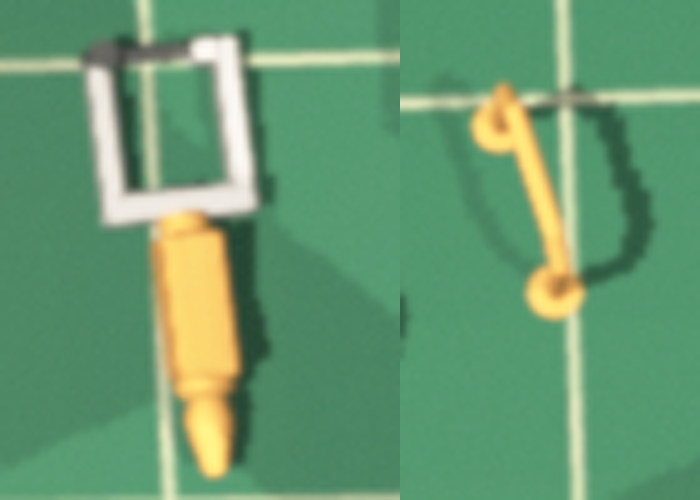

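View pics/cs.png

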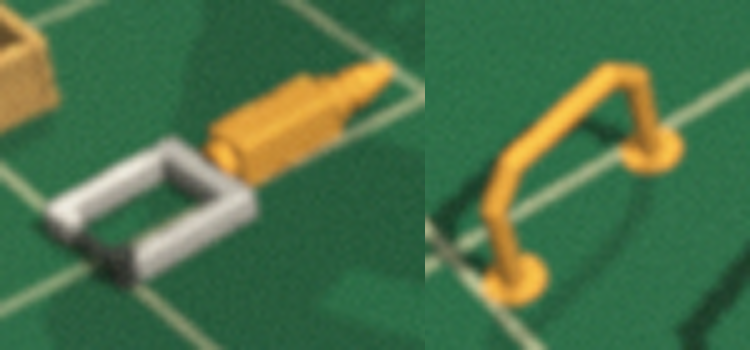

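Run:
```python
from h import *
t=L("top0");s=L("scene0")
T=lambda x,y:((x+.5)/5-.5+435,(y+.5)/5-.5+185)
T2=lambda x,y:((x-400+.5)/5-.5+340,(y+.5)/5-.5+95)
S=lambda x,y:((x+.5)/5-.5+195,(y+.5)/5-.5+155)
S2=lambda x,y:((x-425+.5)/5-.5+180,(y+.5)/5-.5+245)
for n,a,b in [("hook closed y+",T(103,222),S(257,203)),("hook closed y-",T(255,200),S(172,138)),("hinge",T(92,50),S(125,258)),("nose",T(238,40),S(55,212)),("finial",T(215,470),S(388,66)),
 ("near foot",T2(556,290),S2(655,150)),("far foot",T2(500,125),S2(517,277)),("near top",T2(560,262),S2(633,75)),("far top",T2(505,92),S2(495,200))]:
    p,e=tri(t,a,s,b); print(n,p.round(4),round(e,4))
for n,a in [("near",T2(556,290)),("far",T2(500,125))]: print(n,cast(t,a,.003))
for n,a in [("near",S2(655,150)),("far",S2(517,277))]: print(n,cast(s,a,.003))
# block top
for p in [(160,235),(222,230),(240,375),(180,380)]: print(cast(t,T(*p),.02))
print(-cv2.Rodrigues(L("wrist0")["rvec"])[0].T@L("wrist0")["tvec"])
```

```text
hook closed y+ [ 0.4944 -0.2059  0.008 ] 0.0001
hook closed y- [ 0.4992 -0.2548  0.0137] 0.0016
hinge [ 0.5517 -0.2038  0.0148] 0.0
nose [ 0.5536 -0.2529  0.0087] 0.0036
finial [ 0.4102 -0.237   0.0134] 0.0008
near foot [ 0.6307 -0.0692  0.0014] 0.0016
far foot [ 0.6898 -0.052   0.0028] 0.0008
near top [ 0.6316 -0.069   0.0354] 0.0001
far top [ 0.6896 -0.0521  0.0368] 0.001
near [ 0.63094314 -0.06964924  0.003     ]
far [ 0.69004797 -0.05220531  0.003     ]
near [ 0.63082389 -0.06713996  0.003     ]
far [ 0.68958373 -0.05146873  0.003     ]
[ 0.48802024 -0.22189923  0.02      ]
[ 0.48918378 -0.24231906  0.02      ]
[ 0.44109328 -0.24554111  0.02      ]
[ 0.43990689 -0.22590338  0.02      ]
[ 0.29934019 -0.46869036  0.37181177]
```

```bash
cat > mv.py <<'E'
from h import *
from station import telemetry
from scipy.spatial.transform import Rotation as Ro
def Rt(yaw,flip=False):
    # tool x down, tool y along clip +y (or -y)
    s=-1 if flip else 1
    y=s*np.array([-np.sin(yaw),np.cos(yaw),0]);x=np.array([0,0,-1.]);return np.c_[x,y,np.cross(x,y)]
def delta(pos,R,cp=None,cR=None):
    s=telemetry.read_state()
    cp=s["tool_pos"] if cp is None else cp; cR=Ro.from_rotvec(s["tool_rot"]).as_matrix() if cR is None else cR
    print("cur",cp.round(4),"F",s["wrist_force"].round(1),"grip",round(s["grip_width"],4),"t",round(s["t"],2))
    print("turn",Ro.from_matrix(cR.T@R).as_rotvec().round(4),"shift(cur frame)",(cR.T@(pos-cp)).round(4),"shift(new frame)",(R.T@(pos-cp)).round(4))
E
python3 - <<'E'
from mv import *
s=telemetry.read_state();R=Ro.from_rotvec(s["tool_rot"]).as_matrix();print(R.round(3))
w=L("wrist0");Rc=cv2.Rodrigues(w["rvec"])[0];c=-Rc.T@w["tvec"];print("cam in tool",R.T@(c-s["tool_pos"]),"\n",(Rc@R).round(3))
for f in (0,1): delta(np.array([.44,-.234,.2]),Rt(.068,f))
E
```

```text
[[-0.001  0.416 -0.909]
 [ 0.002 -0.909 -0.416]
 [-1.    -0.002 -0.   ]]
cam in tool [-0.1164347   0.0008428  -0.07736938] 
 [[-0.001  1.    -0.001]
 [-0.305  0.     0.952]
 [ 0.952  0.001  0.305]]
cur [ 0.2286 -0.4999  0.2554] F [ 0.1 -0.4 -0.4] grip 0.0855 t 0.15
turn [-2.7808e+00 -2.5000e-03  2.0000e-04] shift(cur frame) [ 0.0557 -0.1538 -0.3028] shift(new frame) [0.0554 0.2509 0.229 ]
cur [ 0.2286 -0.4999  0.2554] F [ 0.1 -0.4 -0.4] grip 0.0855 t 0.15
turn [3.608e-01 1.000e-04 1.800e-03] shift(cur frame) [ 0.0557 -0.1538 -0.3028] shift(new frame) [ 0.0554 -0.2509 -0.229 ]
```

move_arm:
  plan:
    - [[0.12,0,0,0,0,0,0],[0.12,0,0,0,0,0,0],[0.12,0,0,0,0,0,0],[0,0,0,0.0075,-0.025,-0.021,0],[0,0,0,0.0075,-0.025,-0.021,0],[0,0,0,0.0075,-0.025,-0.021,0],[0,0,0,0.0075,-0.025,-0.021,0],[0,0,0,0.0075,-0.025,-0.021,0],[0,0,0,0.0075,-0.025,-0.021,0],[0,0,0,0.0075,-0.025,-0.021,0],[0,0,0,0.0075,-0.025,-0.021,0],[0,0,0,0.0075,-0.025,-0.021,0],[0,0,0,0.0075,-0.025,-0.021,0],[0,0,0,0,0,0,0],[0,0,0,0,0,0,0]]
  squeeze: 40

```text
t: 1.4
tool_pos: [0.4212, -0.2348, 0.1804]
tool_rot: [2.183, 0.08, -2.187]
wrist_force: [-0.2, -0.5, 0.1]
grip_width: 0.0855
```

Run:
```python
from mv import *
from station import imaging
c=imaging.capture("wrist");cv2.imwrite("pics/w1.png",c["image"]);pickle.dump(c,open("w1.pkl","wb"))
delta(np.array([.4645,-.234,.027]),Rt(.068,1))
```

```text
cur [ 0.4209 -0.236   0.181 ] F [ 0.1 -1.1 -0.2] grip 0.0855 t 1.45
turn [ 0.0024  0.0011 -0.0001] shift(cur frame) [ 0.1539  0.001  -0.0438] shift(new frame) [ 0.154   0.0009 -0.0436]
```

View pics/w1.png

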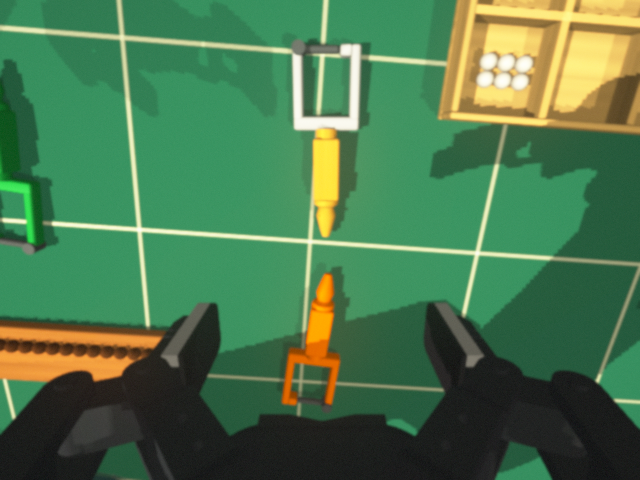

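The wrist view shows the brass four-sided block at (326,165), its steel hook at (327,87) and the dark gate at (325,47). It is the right clip, and the orange decoy sits apart at (315,340). Next I measure its axis from masks.

Run:
```python
from mv import *
c=L("w1");t=L("top0")
def meas(c,box):
    x0,y0,x1,y1=box;im=c["image"][y0:y1,x0:x1];h=cv2.cvtColor(im,cv2.COLOR_BGR2HSV)
    br=cv2.inRange(h,(12,110,120),(35,255,255));st=cv2.inRange(h,(0,0,150),(180,50,255))
    for n,m,z in(("brass",br,.012),("steel",st,.012)):
        cs=max(cv2.findContours(m,0,cv2.CHAIN_APPROX_NONE)[0],key=cv2.contourArea)[:,0]+[x0,y0]
        P=np.array([cast(c,p,z)[:2] for p in cs.astype(float)]).astype(np.float32)
        r=cv2.minAreaRect(P*1000);l=cv2.fitLine(P,cv2.DIST_L2,0,.001,.001).ravel()
        print(n,[np.round(q,1) for q in r],"line",l.round(4),"yaw",np.arctan(l[1]/l[0]).round(4),"bbox px",cs.min(0),cs.max(0))
meas(c,(280,30,375,245));meas(t,(435,185,515,285))
# two-view height: block corner tops
k=5
crop(c,285,30,80,110,6,"pics/cw1.png");crop(c,295,115,60,130,5,"pics/cw2.png")
```

```text
brass [array([ 452.6, -236.9]), array([88. , 21.5]), np.float64(5.0)] line [ 0.9973  0.0737  0.4559 -0.2365] yaw 0.0737 bbox px [312 128] [339 237]
steel [array([ 524.8, -231.7]), array([59.8, 50.6]), np.float64(4.2)] line [ 0.6846 -0.7289  0.5217 -0.2328] yaw -0.8168 bbox px [292  43] [361 130]
brass [array([ 452.5, -235.6]), array([85.7, 24.4]), np.float64(5.1)] line [ 0.998   0.0634  0.4541 -0.235 ] yaw 0.0635 bbox px [465 228] [482 279]
steel [array([ 521.4, -218.2]), array([62.8, 81.1]), np.float64(7.3)] line [ 0.5276  0.8495  0.5256 -0.2238] yaw 1.015 bbox px [435 192] [486 231]
```

View pics/cw2.png

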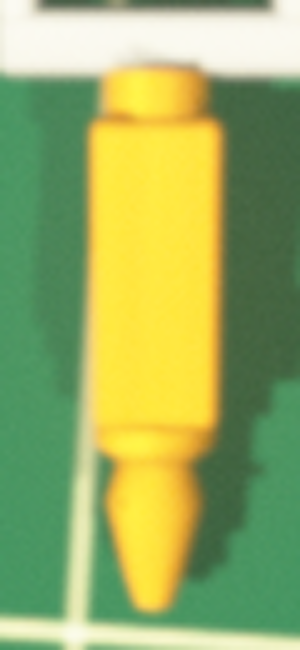

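View pics/cw1.png

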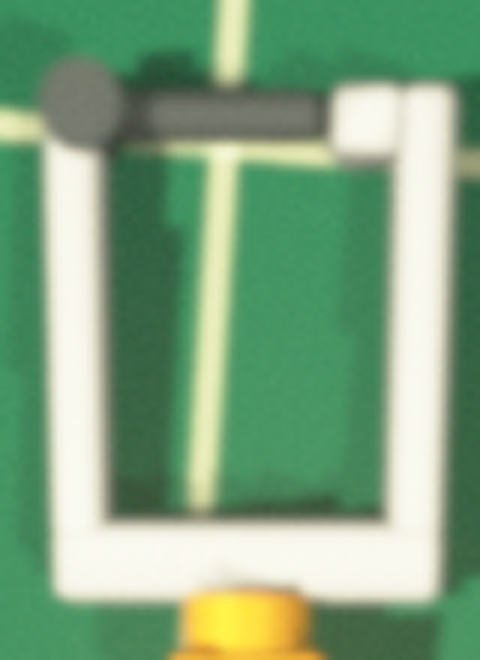

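Run:
```python
from mv import *
c=L("w1");t=L("top0")
T=lambda x,y:((x+.5)/5-.5+435,(y+.5)/5-.5+185)
W=lambda x,y:((x+.5)/5-.5+295,(y+.5)/5-.5+115)
V=lambda x,y:((x+.5)/6-.5+285,(y+.5)/6-.5+30)
tt=[(160,235),(222,230),(240,375),(180,380)];ww=[(92,122),(220,122),(215,426),(97,428)]
Q=[]
for a,b in zip(tt,ww):
    p,e=tri(t,T(*a),c,W(*b));q=cast(c,W(*b),.02);Q.append(q);print(p.round(4),round(e,4),"cast",q.round(4))
Q=np.array(Q);f=(Q[0]+Q[1])/2;b=(Q[2]+Q[3])/2;d=f-b;print("centre",Q.mean(0),"yaw",np.arctan2(d[1],d[0]),np.linalg.norm(d),np.linalg.norm(Q[0]-Q[1]))
H=[cast(c,V(*p),.012) for p in [(52,600),(440,600),(455,90)]]
for h in H: print(h.round(4))
e=H[0]-H[1];print("closed-end yaw",np.arctan2(-e[0],e[1]))
m=[cast(c,V(*p),.012) for p in [(105,520),(385,520)]];print("inner closed corners",m,"hinge",cast(c,V(80,103),.012))
```

```text
[ 0.4883 -0.2239  0.0131] 0.0016 cast [ 0.4879 -0.2245  0.02  ]
[ 0.4895 -0.2437  0.0154] 0.0008 cast [ 0.4893 -0.2438  0.02  ]
[ 0.4416 -0.2474  0.0133] 0.0003 cast [ 0.4428 -0.2471  0.02  ]
[ 0.4401 -0.2279  0.0133] 0.0011 cast [ 0.4412 -0.2284  0.02  ]
centre [ 0.46529752 -0.23594287  0.02      ] yaw 0.0763738432389637 0.04673197114615361 0.019313297155365224
[ 0.4934 -0.2087  0.012 ]
[ 0.4971 -0.2584  0.012 ]
[ 0.5554 -0.2541  0.012 ]
closed-end yaw 0.07295984563082286
inner closed corners [array([ 0.5036327, -0.2149759,  0.012    ]), array([ 0.50622418, -0.25043099,  0.012     ])] hinge [ 0.55073018 -0.20933311  0.012     ]
```

move_arm:
  plan:
    - [[-0.003,0,0,0.017,0.0003,-0.0055,0],[0,0,0,0.017,0.0003,-0.0055,0],[0,0,0,0.017,0.0003,-0.0055,0],[0,0,0,0.017,0.0003,-0.0055,0],[0,0,0,0.017,0.0003,-0.0055,0],[0,0,0,0.017,0.0003,-0.0055,0],[0,0,0,0.017,0.0003,-0.0055,0],[0,0,0,0.017,0.0003,-0.0055,0],[0,0,0,0.012,0,0,0],[0,0,0,0,0,0,0],[0,0,0,0,0,0,0]]

```text
t: 2.37
tool_pos: [0.4641, -0.2363, 0.0329]
tool_rot: [2.184, 0.078, -2.188]
wrist_force: [0.3, 0.3, 0.1]
grip_width: 0.0852
```

Run:
```python
from mv import *
from station import imaging
c=imaging.capture("wrist");cv2.imwrite("pics/w2.png",c["image"]);pickle.dump(c,open("w2.pkl","wb"))
delta(np.array([.465,-.2355,.028]),Rt(.073,1))
```

```text
cur [ 0.4649 -0.2366  0.034 ] F [-0.5 -0.   0.6] grip 0.0856 t 2.42
turn [-0.0024 -0.0005 -0.0007] shift(cur frame) [ 0.006  -0.0011 -0.0002] shift(new frame) [ 0.006  -0.0011 -0.0002]
```

View pics/w2.png

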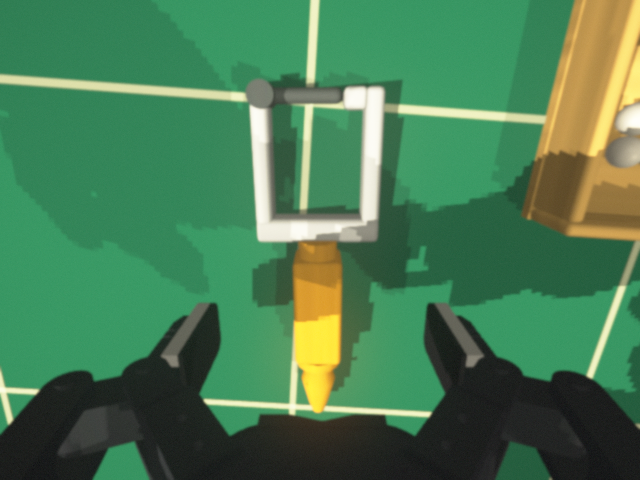

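Jaws straddle the block, which is centred at (318,310). Now lower 5 mm and close.

move_arm:
  plan:
    - [[-0.002,0,0,0.005,-0.001,0,0],[0,0,0,0,0,0,1],[0,0,0,0,0,0,1],[0,0,0,0,0,0,1],[0,0,0,0,0,0,1],[0,0,0,0,0,0,1],[0,0,0,0,0,0,1],[0,0,0,0,0,0,1],[0,0,0,0,0,0,1],[0,0,0,0,0,0,1],[0,0,0,0,0,0,1],[0,0,0,0,0,0,1]]
  squeeze: 50

```text
t: 3.42
tool_pos: [0.4653, -0.2348, 0.0288]
tool_rot: [2.184, 0.08, -2.183]
wrist_force: [-0.7, 0.3, 3.2]
grip_width: 0.019
```

Run:
```python
from mv import *
from station import imaging
# eye pose from top+scene avg
e=np.array([.631,-.0685]);yw=.283;d=np.array([np.cos(yw),np.sin(yw)]);n=np.array([-d[1],d[0]])
p=e-.16*d-.002*n
delta(np.r_[p,.068],Rt(yw,1))
```

```text
cur [ 0.4653 -0.2348  0.0288] F [-0.7  0.3  3.2] grip 0.019 t 3.42
turn [-0.2092 -0.0006 -0.0006] shift(cur frame) [-0.0392 -0.1184 -0.0215] shift(new frame) [-0.0392 -0.1114 -0.0456]
```

move_arm:
  plan:
    - [[0,0,0,-0.01,0,0,1],[0,0,0,-0.015,0,0,1],[0,0,0,-0.015,0,0,1],[-0.07,0,0,0,0,0,1],[-0.07,0,0,0,0,0,1],[-0.069,0,0,0,0,0,1],[0,0,0,0,-0.0186,-0.0076,1],[0,0,0,0,-0.0186,-0.0076,1],[0,0,0,0,-0.0186,-0.0076,1],[0,0,0,0,-0.0186,-0.0076,1],[0,0,0,0,-0.0186,-0.0076,1],[0,0,0,0,-0.0186,-0.0076,1],[0,0,0,0,0,0,1],[0,0,0,0,0,0,1],[0,0,0,0,0,0,1]]

```text
t: 4.67
tool_pos: [0.4771, -0.115, 0.0679]
tool_rot: [2.068, 0.295, -2.071]
wrist_force: [0.5, 0.3, -2.4]
grip_width: 0.0186
```

Run:
```python
from mv import *
from station import imaging
for n in("wrist","top","scene"):
    c=imaging.capture(n);cv2.imwrite(f"pics/{n}3.png",c["image"]);pickle.dump(c,open(f"{n}3.pkl","wb"))
delta(np.array([.4779,-.1151,.068]),Rt(.283,1))
```

```text
cur [ 0.4774 -0.1155  0.0682] F [-0.7 -0.3 -3.2] grip 0.0187 t 4.82
turn [-0.0013  0.0005 -0.0001] shift(cur frame) [ 0.0002 -0.0003 -0.0006] shift(new frame) [ 0.0002 -0.0003 -0.0006]
```

View pics/wrist3.png

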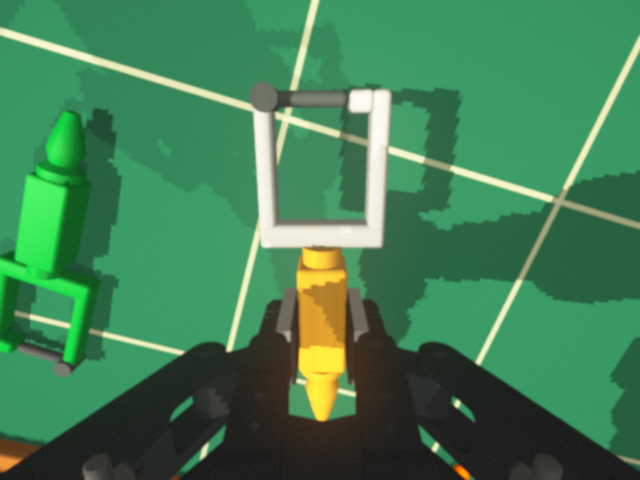

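View pics/top3.png

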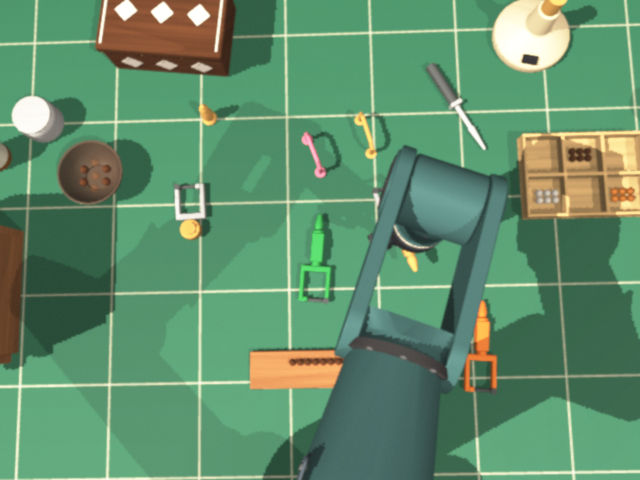

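move_arm:
  plan:
    - [[0,0,0,-0.0125,0,-0.0075,1],[0,0,0,-0.0125,0,-0.0075,1],[0,0,0,-0.0125,0,-0.0075,1],[0,0,0,-0.0125,0,-0.0075,1],[0,0,0,0,0,0,1],[0,0,0,0,0,0,1],[0,0,0,0,0,0,1]]

```text
t: 5.4
tool_pos: [0.5055, -0.1067, 0.1173]
tool_rot: [2.068, 0.295, -2.073]
wrist_force: [-0.7, -0.5, -2.3]
grip_width: 0.0186
```

Run:
```python
from mv import *
from station import imaging
s=telemetry.read_state();print(s["tool_pos"])
c=imaging.capture("wrist");cv2.imwrite("pics/w4.png",c["image"]);pickle.dump(c,open("w4.pkl","wb"))
crop(c,230,0,200,150,4,"pics/w4c.png")
```

```text
[ 0.50550955 -0.10669894  0.11728542]
```

View pics/w4.png

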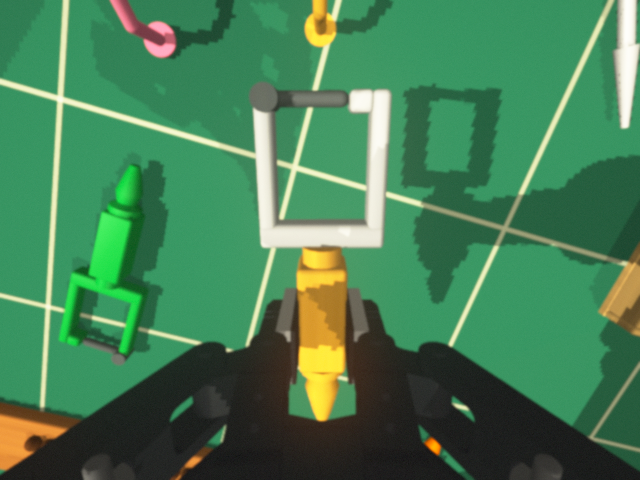

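View pics/w4c.png

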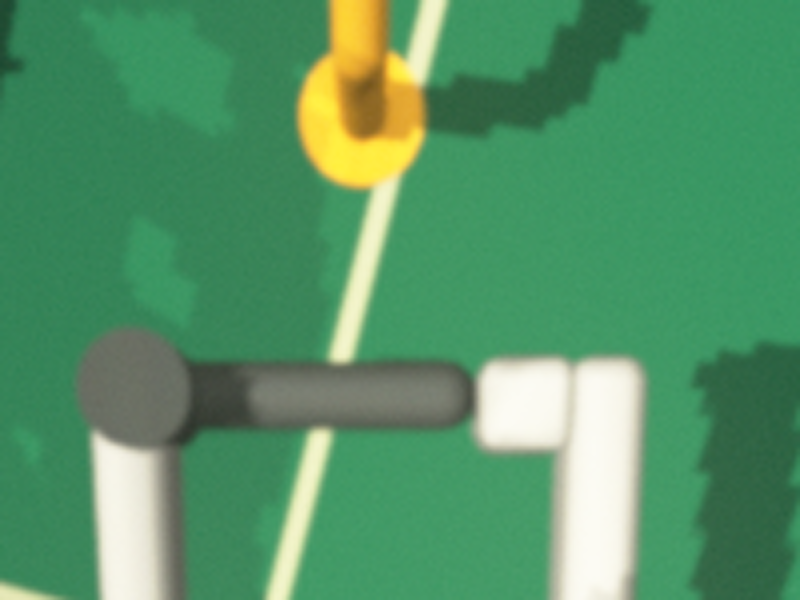

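Run:
```python
from mv import *
from scipy.optimize import least_squares
c=L("w4");s=telemetry.read_state();R=Ro.from_rotvec(s["tool_rot"]).as_matrix();tp=s["tool_pos"]
V=lambda x,y:((x+.5)/4-.5+230,(y+.5)/4-.5)
dz=tp[2]-.0288; print("dz",dz)
im=c["image"];h=cv2.cvtColor(im,cv2.COLOR_BGR2HSV)
m=cv2.inRange(h,(0,0,140),(180,60,255));m[:80]=0;m[255:]=0;m[:,:245]=0;m[:,395:]=0
cs=max(cv2.findContours(m,0,cv2.CHAIN_APPROX_NONE)[0],key=cv2.contourArea)[:,0]
print(cs.min(0),cs.max(0))
crop(c,250,80,150,170,4,"pics/w4d.png") if 0 else None
def tf(p): # to tool frame coords: fwd=-z, left = -y (flip)
    q=R.T@(p-tp); return np.array([-q[2],-q[1],-q[0]])
print("foot tool",tf(cast(c,V(363,117),.003)), "world",cast(c,V(363,117),.003))
print("upright base",tf(cast(c,V(366,128),.003)),cast(c,V(366,128),.003))
for n,p in (("hinge",(263.5,97)),): print(n,tf(cast(c,p,dz+.013)))
# inner edges at several rows
g=im.astype(int).min(2)
for r in (120,150,180,205):
    row=np.where(m[r]>0)[0]; seg=np.split(row,np.where(np.diff(row)>5)[0]+1)
    o=[(q[0],q[-1]) for q in seg if len(q)>5]
    L_=[(tf(cast(c,(x,r),dz+.012))*1000).round(1)[:2].tolist() for ab in o for x in ab]
    print(r,o,L_)
for x in (300,320,340,360):
    col=np.where(m[140:250,x]>0)[0]+140; print(x,col.min(),col.max(),[(tf(cast(c,(x,y),dz+.012))*1000).round(1)[:2].tolist() for y in (col.min(),col.max())])
```

```text
dz 0.08810815068878597
[245  89] [394 254]
foot tool [ 0.13037567 -0.00066033 -0.1135891 ] world [ 0.63033192 -0.07078326  0.003     ]
upright base [ 0.12897517 -0.00109204 -0.11359194] [ 0.62910699 -0.07158783  0.003     ]
hinge [ 0.08694762  0.0190024  -0.0156135 ]
120 [(np.int64(253), np.int64(270)), (np.int64(368), np.int64(389))] [[79.3, 23.3], [79.3, 17.2], [79.4, -17.9], [79.4, -25.4]]
150 [(np.int64(255), np.int64(271)), (np.int64(367), np.int64(388))] [[68.9, 23.2], [68.9, 17.3], [68.9, -18.0], [68.9, -25.7]]
180 [(np.int64(256), np.int64(273)), (np.int64(333), np.int64(346)), (np.int64(366), np.int64(386))] [[57.9, 23.4], [57.9, 17.0], [57.9, -5.6], [57.9, -10.5], [57.9, -18.0], [57.9, -25.6]]
205 [(np.int64(258), np.int64(274)), (np.int64(365), np.int64(385))] [[48.3, 23.2], [48.3, 17.0], [48.3, -18.0], [48.3, -25.7]]
300 140 247 [[72.4, 6.6], [31.1, 7.3]]
320 173 246 [[60.5, -0.7], [31.6, -0.7]]
340 179 246 [[58.3, -8.2], [31.6, -8.7]]
360 185 247 [[56.0, -15.8], [31.1, -16.7]]
```

move_arm:
  plan:
    - [[0,0,0,0.016,0.0015,0,1],[0,0,0,0.016,0,0,1],[0,0,0,0.016,0,0,1],[0,0,0,0.016,0,0,1],[0,0,0,0.014,0,0,1],[0,0,0,0.006,0,0,1],[0,0,0,0.002,0,0,1],[0,0,0,0,0,0,1],[0,0,0,0,0,0,1],[0,0,0,0,0,0,1]]

```text
t: 6.28
tool_pos: [0.5077, -0.1082, 0.0335]
tool_rot: [2.071, 0.293, -2.067]
wrist_force: [-0.8, 0.7, -1.9]
grip_width: 0.0189
```

Run:
```python
from mv import *
from station import imaging
s=telemetry.read_state();print(s["tool_pos"],s["wrist_force"])
c=imaging.capture("wrist");cv2.imwrite("pics/w5.png",c["image"]);pickle.dump(c,open("w5.pkl","wb"))
c=imaging.capture("scene");crop(c,150,200,200,150,4,"pics/s5.png")
```

```text
[ 0.50765305 -0.10815047  0.03345835] [-0.78884398  0.66106561 -1.85758922]
```

View pics/s5.png

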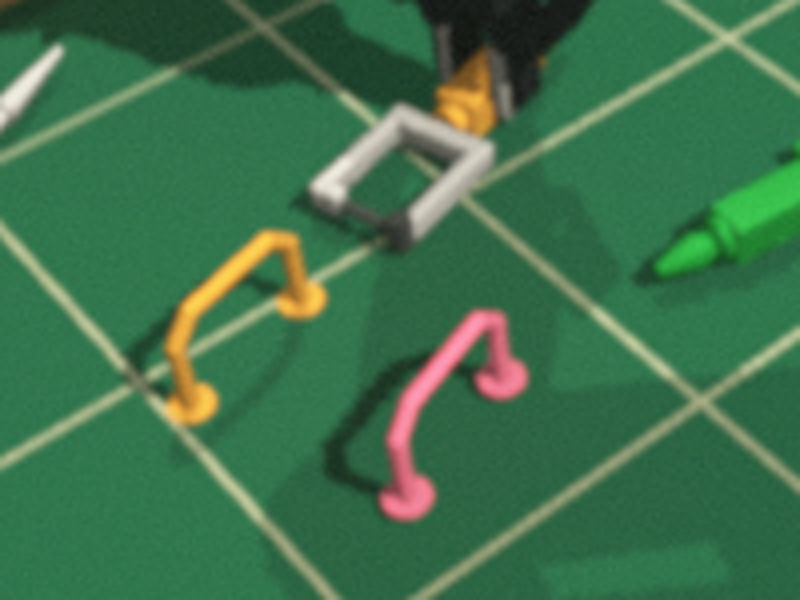

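move_arm:
  plan:
    - [[0,0,0,0.001,0,0,1],[0,0,0,0.001,0,0,1],[0,0,0,0.001,0,0,1],[0,0,0,0,0,0,1],[0,0,0,0,0,0,1]]

```text
t: 6.8
tool_pos: [0.5068, -0.1078, 0.0292]
tool_rot: [2.07, 0.295, -2.07]
wrist_force: [-0.1, 0.7, -2.5]
grip_width: 0.0189
```

Run:
```python
from mv import *
from station import imaging
for i in range(4):
    s=telemetry.read_state();print(s["tool_pos"],s["wrist_force"])
    c=imaging.capture("wrist")
cv2.imwrite("pics/w6.png",c["image"]);pickle.dump(c,open("w6.pkl","wb"))
```

```text
[ 0.50675647 -0.10776989  0.02916628] [-0.14728596  0.74217932 -2.50037592]
[ 0.50681204 -0.1078486   0.02924292] [-0.30851775  0.68763118 -2.51812752]
[ 0.50683567 -0.10781634  0.02927181] [ 0.11560065 -0.13870186 -2.21787857]
[ 0.50685527 -0.10783556  0.02929146] [ 0.14530484 -0.94022264 -2.33928486]
```

View pics/w6.png

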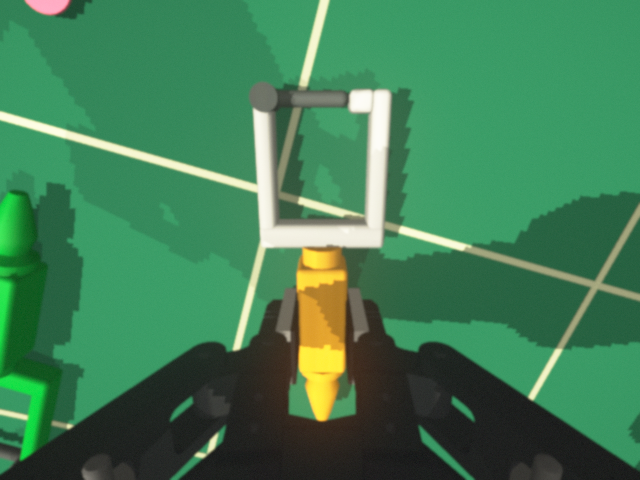

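move_arm:
  plan:
    - [[0,0,0,0,0,-0.006,1],[0,0,0,0,0,-0.006,1],[0,0,0,0,0,-0.006,1],[0,0,0,0,0,-0.006,1],[0,0,0,0,0,-0.004,1],[0,0,0,0,0,0,1],[0,0,0,0,0,0,1]]

```text
t: 7.58
tool_pos: [0.534, -0.0999, 0.0292]
tool_rot: [2.069, 0.295, -2.07]
wrist_force: [-0.4, 0.6, -3.2]
grip_width: 0.0187
```

Run:
```python
from mv import *
from station import imaging
s=telemetry.read_state();print(s["tool_pos"],s["wrist_force"])
c=imaging.capture("wrist");cv2.imwrite("pics/w7.png",c["image"]);pickle.dump(c,open("w7.pkl","wb"))
c=imaging.capture("scene");crop(c,150,200,200,150,4,"pics/s7.png")
```

```text
[ 0.53395752 -0.09986381  0.02919131] [-0.40254194  0.57921815 -3.17191107]
```

View pics/w7.png

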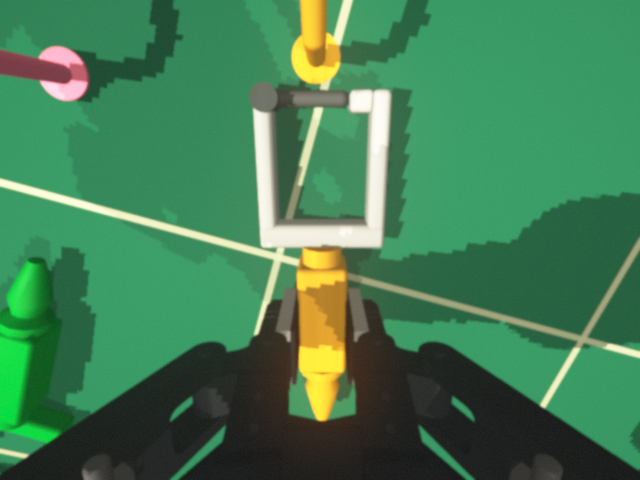

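View pics/s7.png

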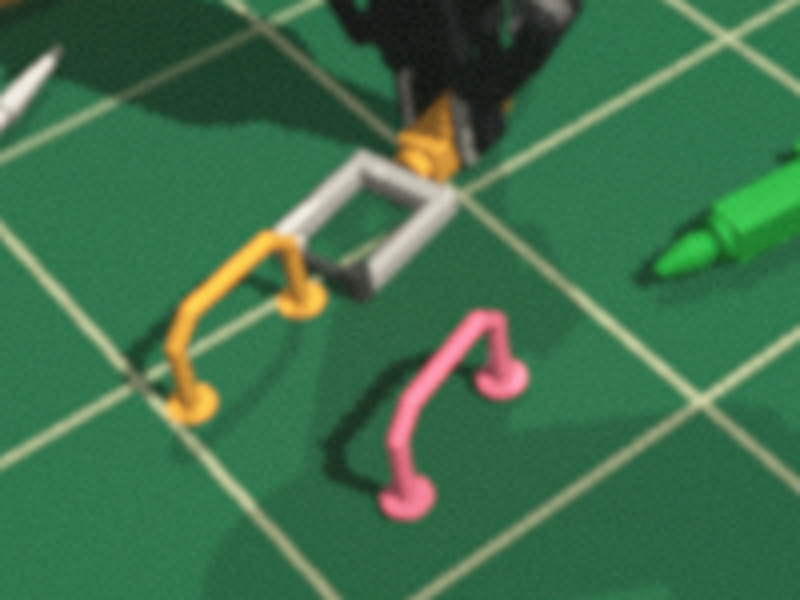

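move_arm:
  plan:
    - [[0,0,0,0,0,-0.004,1],[0,0,0,0,0,-0.004,1],[0,0,0,0,0,-0.004,1],[0,0,0,0,0,-0.004,1],[0,0,0,0,0,-0.004,1],[0,0,0,0,0,0,1],[0,0,0,0,0,0,1]]

```text
t: 8.27
tool_pos: [0.553, -0.0938, 0.029]
tool_rot: [2.069, 0.296, -2.07]
wrist_force: [-1.0, 1.9, -3.2]
grip_width: 0.0187
```

Run:
```python
from mv import *
from station import imaging
c=imaging.capture("wrist");cv2.imwrite("pics/w8.png",c["image"]);pickle.dump(c,open("w8.pkl","wb"))
```

```text
(no output)
```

View pics/w8.png

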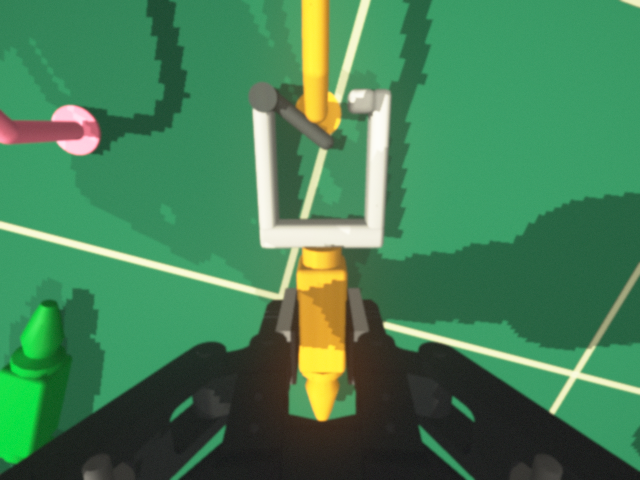

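The gate is opening around the upright: pivot at (263,97), tip at (330,143), foot at (318,110). Continuing the push.

move_arm:
  plan:
    - [[0,0,0,0,0,-0.004,1],[0,0,0,0,0,-0.004,1],[0,0,0,0,0,-0.004,1],[0,0,0,0,0,-0.004,1],[0,0,0,0,0,-0.004,1],[0,0,0,0,0,-0.004,1],[0,0,0,0,0,-0.004,1],[0,0,0,0,0,-0.004,1],[0,0,0,0,0,0,1],[0,0,0,0,0,0,1]]

```text
t: 9.15
tool_pos: [0.5841, -0.0855, 0.0294]
tool_rot: [2.07, 0.294, -2.069]
wrist_force: [0.5, -0.7, -1.8]
grip_width: 0.0188
```

Run:
```python
from mv import *
from station import imaging
c=imaging.capture("wrist");cv2.imwrite("pics/w9.png",c["image"]);pickle.dump(c,open("w9.pkl","wb"))
c=imaging.capture("scene");crop(c,150,200,200,150,4,"pics/s9.png")
```

```text
(no output)
```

View pics/w9.png

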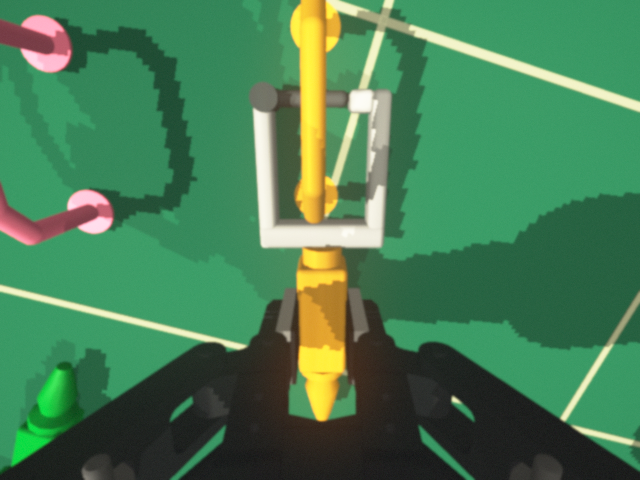

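View pics/s9.png

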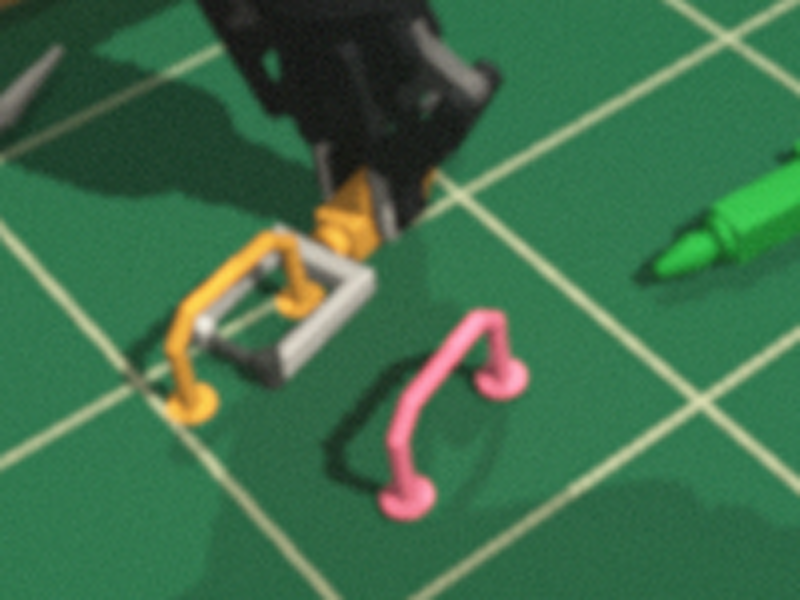

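The gate has snapped shut: straight from (263,97) to (350,99), with the near upright inside at (316,195). Release and back off upward.

move_arm:
  plan:
    - [[0,0,0,0.0005,0,0,1],[0,0,0,0,0,0,1],[0,0,0,0,0,0,0.5],[0,0,0,0,0,0,0.5],[0,0,0,0,0,0,0.5],[0,0,0,0,0,0,0.5],[0,0,0,0,0,0,0.5],[0,0,0,0,0,0,0.5],[0,0,0,-0.005,0,0,0.5],[0,0,0,-0.015,0,0,0.5],[0,0,0,-0.02,0,0,0.5],[0,0,0,-0.02,0,0.01,0.5],[0,0,0,-0.02,0,0.01,0.5],[0,0,0,-0.02,0,0.01,0.5],[0,0,0,-0.02,0,0.01,0.5],[0,0,0,0,0,0,0.5],[0,0,0,0,0,0,0.5]]

```text
t: 10.67
tool_pos: [0.546, -0.097, 0.1508]
tool_rot: [2.074, 0.292, -2.065]
wrist_force: [-0.8, 0.1, -0.3]
grip_width: 0.043
```

Run:
```python
from mv import *
from station import imaging
c=imaging.capture("wrist");cv2.imwrite("pics/w10.png",c["image"]);pickle.dump(c,open("w10.pkl","wb"))
c=imaging.capture("scene");crop(c,150,200,200,150,4,"pics/s10.png")
c=imaging.capture("top");cv2.imwrite("pics/t10.png",c["image"])
```

View pics/w10.png

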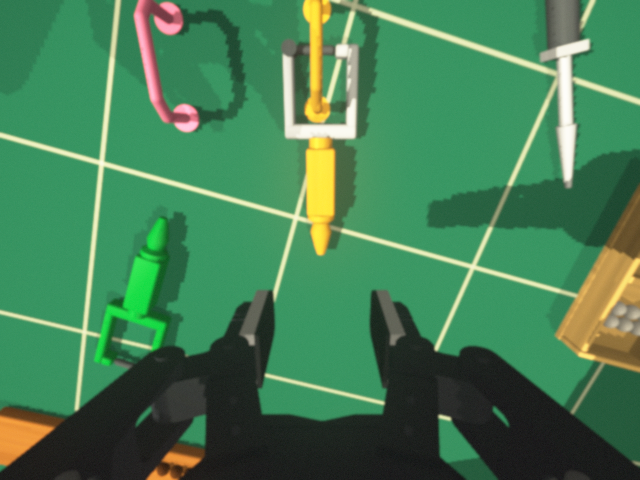

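View pics/s10.png

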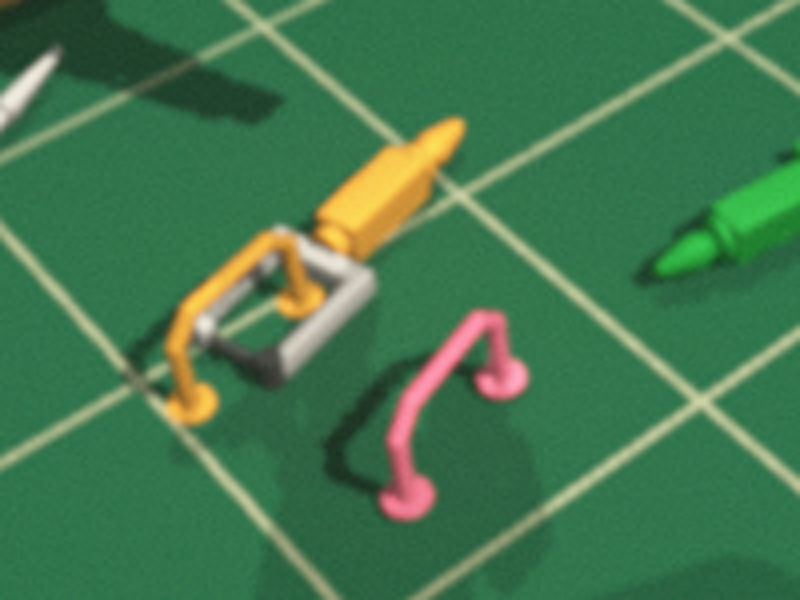

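View pics/t10.png

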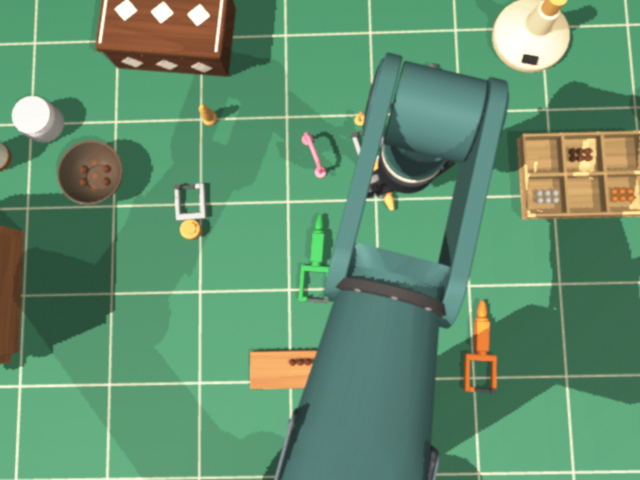

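The clip lies flat with the upright inside the hook at wrist (317,108) and the gate shut across (290–350,48). The spare is unmoved at top (190,215), and the gripper is clear.

```bash
python3 -c "
from station import finish_job
print(finish_job())"
```

```text
the job is handed in; nothing more can be done
None
```

I clipped the hook with the long four-sided brass head onto the near upright of the brass eye. I let go of it, backed the gripper off upward and handed the job in after about 11 s.

**Last checks:** The wrist and scene pictures after release show the upright inside the hook and the gate snapped shut behind it. The clip lies flat, the gripper is clear, and the spare, the pink eye and the decoys look unmoved. The forces I read at the wrist stayed within a few newtons, but I only read them between moves.

**What disagreed:**
- **Eye position:** the wrist camera and the other two cameras differed by about 2 mm. I aimed between them, and the gate closed cleanly.
- **Block height:** two views gave about 13–15 mm against the stated 20 mm. I used the stated 20 mm, and the grasp at that height held.

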